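# Pass a syrup jar through a two-door hatch

## Task

Pass the small amber syrup jar through the steel hatch: set it down gently, upright, inside the chamber through the open top door, slide the top door (red grip) fully shut, and only then slide the rear door (blue grip) fully open so that it can be taken out on the far side. The two doors must never stand open at the same time, and the salt shaker and the spice jar stay where they are.

Things in the scene. Friction and masses are not known exactly. Their poses are not given: they have to be found in the camera images.
- chamber (a point): Centre of the chamber's inner floor, 6 mm above the table. Axes are the hatch's: x to its rear (away from the robot), y to its left, z up. The chamber is 130 mm (x) by 150 mm (y) inside, walls 8 mm thick and 92 mm high; its mouth on top is 124 by 150 mm when the top door is fully open; 87 mm from floor to the shut top door. Fingers that reach in should open only part way.
- hatch: Fixed stainless pass-through box, 146 mm (x) by 332 mm (y), 92 mm high, rails on top to 106 mm; axes as for the chamber. Origin on the table under the chamber's centre. The chamber is its left end; the right end (y from -79 to -249 mm) is a closed housing; the open doors park on top of it and behind it.
- outer_door (a joint): Top (outer) door: a flat clear panel with aluminium end strips and a red upright grip, sliding level along the hatch's y. 0 = fully shut over the chamber, grows in m as it slides to the hatch's -y (right), 0.16 = fully open. Starts open at 0.145 to 0.16. Light friction (about 1.5 N), stays where left, end stop at 0.
- outer_grip (a point): Centre of the top door's red grip: an upright plate 24 mm (x) by 12 mm (y) by 45 mm tall, centre 125 mm and top 145 mm above the table. Pinch it from above across the hatch's y, or push it, and slide it along y. It stands over the chamber's centre when the door is shut, and q to the -y side of that when open by q.
- inner_door (a joint): Rear (inner) door: an upright aluminium panel on the hatch's far (+x) face, sliding level along the hatch's y. 0 = fully shut (as it starts), grows in m as it slides to the hatch's -y (right), 0.15 = fully open, end stop there. Light friction (about 1.5 N), stays where left.
- inner_grip (a point): Centre of the rear door's blue grip: an upright plate of the same size and height as the red one (24 x 12 x 45 mm, centre 125 mm above the table), on a narrow arm behind the hatch, 125 mm to the +x side of the chamber's centre; y = 0 from there when shut, -q when open by q. Pinch across y from above, or push.
- jar_center (a point): Centre, 37 mm above its underside, of the jar to be passed: a small rectangular jar of amber syrup with a pink cap, 74 mm tall in all. Its body is 36 mm wide along its own x and 46 mm along its own y, flat-sided up to about 60 mm above its underside (grasp it there, well up, not by the cap). About 0.11 kg. Stands on the table left of the hatch.
- salt_center (a point): Centre of a bystander: a salt shaker with a grey domed top, 44 mm diameter, 90 mm tall, standing on the table. Leave it alone.
- spice_center (a point): Centre of a bystander: a spice jar with a yellow-brown cap, 45 mm diameter, 100 mm tall, standing on the table. Leave it alone.

How it is judged:
By the outcome, as a careful person would: the job done as asked, in the order asked, and still so for the second after the job is handed in, with the robot touching nothing.
It also fails if it takes over 64 s, if anything falls off the work surface, if the arm or the gripper's body presses on something with over 40 N, if the wrist force passes 120 N, or if a joint passes its speed limit or range.

## Robot

A 6-joint arm with a two-finger parallel gripper is mounted at the origin on a cart in front of the work surface, level with it; the furniture and walls round the work are solid. World frame = base frame: x ahead of the robot, y to its left, z up, the work surface at z = 0. Lengths are in m, angles in rad, forces in N, time in s.
With the tool pointing down it reaches from about 0.275 to 0.825 m from the base axis. Payload 5.2 kg.
Tool frame: the origin (TCP) lies on the centre line of the jaws, within the pads' length; the fingertips stand 22 mm ahead of it and the grasp point (between the pads) lies 3 mm ahead of it; z points along the fingers, y is the line along which they close (so a half turn about z gives the same grasp; the last joint's range is limited). The gripper opens to 93 mm and grips with 3 to 60 N. Pads are 15 mm wide; open, the fingers measure 128 mm over their backs; the gripper's body (75 mm by 188 mm) begins 65 mm behind the grasp point.
Start: joints at [-1.407, 0.259, 1.535, -0, 1.348, -0.203], TCP at [0.197, -0.513, 0.241] pointing down, gripper open.
Joint ranges: [-3.14, 3.14], [-0.91, 2.08], [0.19, 2.58], [-1.22, 4.36], [0.22, 2.71], [-3.12, 3.12]. Speed limits (rad/s): [2.57, 2.57, 3.14, 3.14, 3.14, 3.14].

## Interface

Orientations are given as a 3x3 rotation matrix whose columns are the frame's x, y, z axes.
In Python, from station import get_state, get_image, hand_in, silhouettes, spot_point gives the robot as it stands.
- The arm moves only by the tool jog_arm, never from a script. Its argument "increments" is text: rows parted by semicolons, each of 4 numbers parted by spaces: the shift along the tool's x, y, z in m, then the turn about the tool's z in rad. A call has exactly 10 rows; each row is the pose to reach, as a shift and turn from the pose commanded when the call began, along the tool's axes at that moment; what a row does not reach only later rows make up. A row lasts 1/8 s, in which the tool goes at most 62.5 mm and 10.7 degrees, less where a joint would pass 70% of its speed; a pose out of reach is approached as far as the arm can. A call with a gripper value outside its range is refused whole. "claw" is the finger opening in m, from 0 to 0.093, set as the call begins (left out, the last holds). The fingers move at their own pace and stop on an object; "force" is the grip in N (left out, the last holds). Time passes only in rows, so rows that repeat a pose let the fingers close, or fill a call up. It gives the time, the measured TCP pose, the force, the opening and the grip force at its end, in the units of the state.
- get_state(): the state, without advancing time (a new reading comes with each control period).
- get_image(name): name is "scene" or "top" or "wrist"; returns a dict with "color" (420x560x3 uint8, blue, green, red), "fx", "fy", "cx", "cy" (pixels), "dist" ([k1, k2, p1, p2, k3] as OpenCV has them; the pictures are not rectified), "T" (4x4, takes a point from camera to world coordinates); the wrist camera has in their place "mount" (4x4, takes a point from camera to tool coordinates, whose origin is the TCP and whose axes are the flange's). Camera axes: x right, y down, z forward; pixel columns grow to the right and rows downward; lengths in m; the calibration is good to about 2 mm. A picture is of the moment at which its call begins: read the wrist's pose just before it. There is no depth.
- hand_in(): hands the job in; it is judged then, once.
Trained networks look in a picture, given as the dict that the camera call returned (one of the last four; its "shot" number tells which), for a name from the list of things; names that differ only in an ending like _2 or _b are one class to them, and where a whole thing is asked for, a point or a joint stands for the part that bears it (a point fixed in the world has none). Each returns a list of dicts, best first, with "score" (0 to 1); they miss things now and then, are a little off and sometimes report something else, mostly with a low value. They report only what shows in the picture. A call takes as long as a camera call.
- silhouettes(picture, thing): "pixels" (420x560 bool, what is visible of it).
- spot_point(picture, thing): "centre" ([x, y, z] in m, in the coordinates of the camera as it stood for that picture, good to about 4 mm: a listed point, or the origin of a listed thing).
The state is a dict: "time": time; "joint_pos": joint angles; "qvel": joint speeds; "joint_torque": joint torques, N m; "tcp_pos": TCP position; "orientation": TCP orientation; "contact_force": force on the tool from outside, world axes, zero at the start; "moment": the same for the moment, N m; "opening": opening from 0.0 (shut) to 1.0 (fully open); "grasp_force": force on a finger pad.
Only numpy, scipy, OpenCV 4.12 (cv2) and the standard library are available. Lean on these libraries where they do the work, as an engineer would, in place of code of your own. Each camera call takes 0.05 s, during which the arm holds its last target. There are 200 camera calls.

## Working session

There is one attempt and no reset: what is moved stays moved. The work goes in short steps, Python scripts to look and compute and a tool call to move; the robot and the scene stay as the last step left them, time stands still between calls to the robot, and variables do not carry over. Pictures are saved under pics/ and viewed, at most 10 in all, crops included, and the job is handed in when it is done.

Besides the shell and the picture viewer there is one more tool, called after ">>>" in YAML: its name, and indented under it one key for each argument. jog_arm: Moves the arm, as the interface text tells. Its arguments: {"type":"object","properties":{"increments":{"type":"string"},"claw":{"type":"number"},"force":{"type":"number"}},"required":["increments"]}

```bash
mkdir -p pics; cat > h.py <<'E'
import numpy as np,cv2
from station import *
def look(cam,things,save=None):
    s=get_state(); p=get_image(cam)
    if cam=="wrist":
        T=np.eye(4);T[:3,:3]=np.array(s["orientation"]);T[:3,3]=s["tcp_pos"];T=T@np.array(p["mount"])
    else: T=np.array(p["T"])
    if save: cv2.imwrite("pics/"+save,p["color"])
    for t in things:
        for r in spot_point(p,t)[:2]:
            print(cam,t,round(r["score"],2),np.round(T[:3,:3]@np.array(r["centre"])+T[:3,3],4))
    return p,T
E
python3 - <<'E'
from h import *
s=get_state();print(s)
th=["chamber","hatch","outer_grip","inner_grip","jar_center","salt_center","spice_center"]
look("scene",th,"s1.png");look("top",th,"t1.png")
E
```

```text
{'time': 0.0, 'joint_pos': array([-1.40682192e+00,  2.59344249e-01,  1.53605365e+00, -2.25324767e-05,
        1.34799880e+00, -2.02802361e-01]), 'qvel': array([ 0.00065301,  0.00010779, -0.00068062, -0.00112696,  0.00076401,
       -0.00129284]), 'joint_torque': array([-1.07669901e-03, -4.37306643e+01, -2.83999872e+01,  7.17506907e-02,
        4.15574759e-02, -1.41863452e-04]), 'tcp_pos': array([ 0.19716531, -0.51291272,  0.23982881]), 'orientation': array([[ 9.33486331e-01,  3.58612842e-01, -3.16173673e-04],
       [ 3.58612819e-01, -9.33484703e-01,  1.77625599e-03],
       [ 3.41844920e-04, -1.77149462e-03, -9.99998372e-01]]), 'contact_force': array([ 0.74269447, -0.48335491, -0.08943474]), 'moment': array([ 0.01180083, -0.01135427, -0.00729298]), 'grasp_force': 0.0, 'opening': 0.9970438867875603}
scene outer_grip 0.7 [ 0.5331 -0.2384  0.1243]
scene inner_grip 0.79 [ 0.6309 -0.0712  0.1253]
scene jar_center 0.74 [0.4305 0.2709 0.0413]
scene jar_center 0.55 [0.5777 0.2345 0.0461]
scene salt_center 0.87 [0.5755 0.2349 0.0469]
scene spice_center 0.91 [0.4904 0.387  0.0514]
top chamber 0.96 [ 0.5059 -0.0956  0.0059]
top hatch 0.77 [ 0.5051 -0.0982  0.0008]
top outer_grip 0.94 [ 0.5258 -0.2404  0.1233]
top inner_grip 0.59 [ 0.6327 -0.0677  0.1243]
top jar_center 0.84 [0.4256 0.2732 0.0365]
top jar_center 0.31 [ 0.5054 -0.1004  0.0006]
top salt_center 0.74 [0.575  0.2396 0.0458]
top spice_center 0.91 [0.4901 0.3899 0.0464]
```

View pics/t1.png

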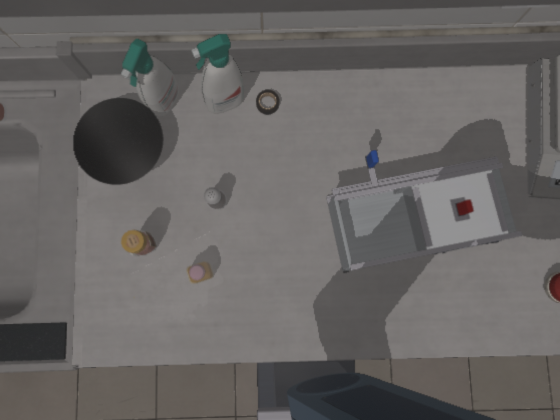

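View pics/s1.png

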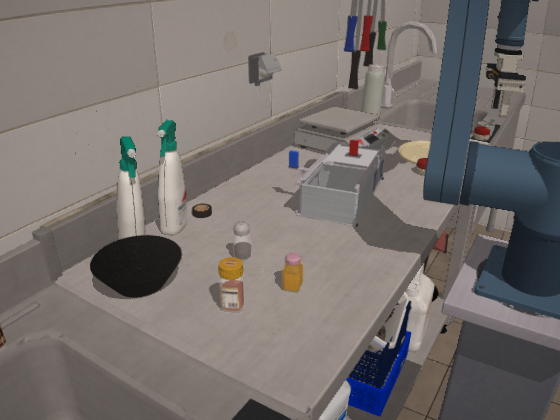

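The top view shows the hatch (chamber around px (378,225), red grip (464,207), blue grip (372,158)), turned by about 9°. The jar is at (198,272), the salt at (214,197) and the spice at (135,242). These agree with the network points. I'll pass over the hatch with the wrist camera on the way to the jar.

>>> jog_arm:
  increments: "0.03 -0.03 -0.04 0.1; 0.075 -0.07 -0.06 0.2; 0.12 -0.11 -0.06 0.2; 0.16 -0.15 -0.06 0.2; 0.2 -0.19 -0.06 0.2; 0.24 -0.23 -0.06 0.2; 0.28 -0.27 -0.06 0.2; 0.31 -0.3 -0.06 0.2; 0.31 -0.3 -0.06 0.2; 0.31 -0.3 -0.06 0.2"

```text
time: 2.05
tcp_pos: [0.3789, -0.1225, 0.3007]
orientation: [[0.986, 0.167, -0.0], [0.167, -0.986, -0.001], [-0.0, 0.001, -1.0]]
contact_force: [0.7, -1.2, 0.2]
opening: 0.995
grasp_force: 0.0
```

```bash
python3 - <<'E'
from h import *
s=get_state();print(s["time"],s["tcp_pos"],s["orientation"][:,0],s["joint_pos"])
th=["chamber","hatch","outer_grip","inner_grip"]
look("wrist",th,"w1.png");look("scene",["jar_center"]);look("top",th[:1]+th[2:]+["jar_center"])
E
```

```text
2.05 [ 0.37895    -0.12253063  0.3007169 ] [ 9.85979563e-01  1.66865962e-01 -2.26339697e-04] [-5.94105620e-01 -6.26456774e-02  1.75037655e+00 -6.15839234e-04
  1.45359123e+00  8.09112358e-01]
wrist chamber 0.62 [ 0.5085 -0.0968  0.0099]
wrist hatch 0.68 [ 5.048e-01 -9.590e-02  3.000e-04]
wrist outer_grip 0.6 [ 0.5324 -0.2421  0.1274]
scene jar_center 0.62 [0.4307 0.2727 0.0398]
top chamber 0.97 [ 0.5093 -0.0933  0.0037]
top outer_grip 0.69 [ 0.5269 -0.2401  0.1223]
top inner_grip 0.78 [ 0.6311 -0.0708  0.1219]
top jar_center 0.66 [0.4275 0.273  0.0359]
```

View pics/w1.png

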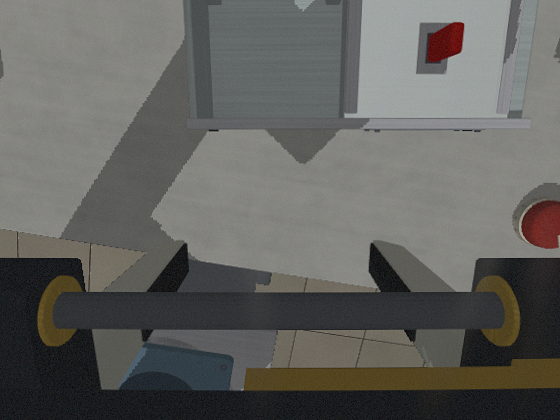

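The wrist view shows the hatch's front edge level at row ~122 (columns 190 to 530). So the hatch's yaw matches the tool's yaw, 9.6°, and the grip positions fit that. Next, the jar.

>>> jog_arm:
  increments: "0.003 -0.03 0 0; 0.008 -0.085 0 0; 0.013 -0.14 0 0; 0.018 -0.195 0 0; 0.023 -0.25 0.01 0; 0.028 -0.305 0.02 0; 0.033 -0.355 0.03 0; 0.035 -0.385 0.03 0; 0.035 -0.385 0.03 0; 0.035 -0.385 0.03 0"

```text
time: 3.9
tcp_pos: [0.3497, 0.2627, 0.2706]
orientation: [[0.986, 0.166, -0.0], [0.166, -0.986, -0.001], [-0.0, 0.001, -1.0]]
contact_force: [-0.9, -0.5, -0.4]
opening: 1.001
grasp_force: 0.0
```

```bash
python3 - <<'E'
from h import *
s=get_state();print(s["time"],s["tcp_pos"],s["orientation"][:,0],s["joint_pos"])
p,T=look("wrist",["jar_center","salt_center"],"w2.png");print(np.round(p["mount"],3))
# edge yaw
m=silhouettes(p,"jar_center")
if m:
    M=m[0]["pixels"].astype(np.uint8);print(m[0]["score"],M.sum(),cv2.boundingRect(M))
    c=max(cv2.findContours(M,0,2)[0],key=cv2.contourArea);print(cv2.minAreaRect(c))
x=p["color"].copy();x=x[:300,150:450];cv2.imwrite("pics/w2c.png",cv2.resize(x,None,fx=2,fy=2))
E
```

```text
3.9 [0.3496534  0.26267898 0.27060383] [ 9.86052092e-01  1.66436786e-01 -2.60609192e-04] [ 3.88649595e-01  3.12057628e-02  1.73162493e+00 -6.15953146e-04
  1.37916526e+00  1.79234832e+00]
wrist jar_center 0.98 [0.4276 0.2668 0.0382]
wrist salt_center 0.37 [0.4282 0.2686 0.0412]
[[-0.    -0.97  -0.244  0.066]
 [ 1.     0.    -0.001  0.   ]
 [ 0.001 -0.244  0.97  -0.145]
 [ 0.     0.     0.     1.   ]]
0.71 1597 (262, 89, 47, 42)
((285.0617370605469, 109.41677856445312), (37.772918701171875, 45.3568115234375), 81.57302856445312)
```

View pics/w2c.png

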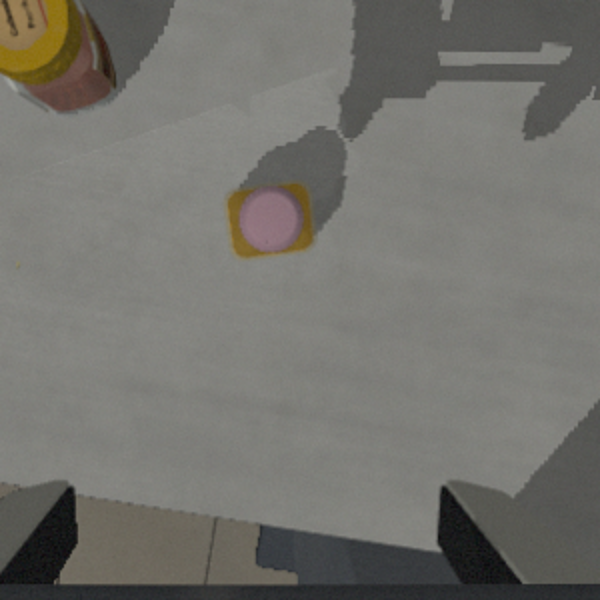

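The jar's cap is at wrist px (285,110). Its body is turned about 0.135 rad relative to the tool: the right end sits higher in the picture, so the tool turn is -0.135. I'll check the position by intersecting the cap ray.

```bash
python3 - <<'E'
from h import *
s=get_state();p,T=look("wrist",["jar_center"])
K=np.array([[p["fx"],0,p["cx"]],[0,p["fy"],p["cy"]],[0,0,1]])
u=cv2.undistortPoints(np.array([[[285.5,110.]]]),K,np.array(p["dist"]))[0,0]
d=T[:3,:3]@np.array([u[0],u[1],1]);o=T[:3,3];P=o+d*(0.074-o[2])/d[2];print(P)
P=np.array([0.4280,0.2690,0.05]) if np.linalg.norm(P[:2]-[.428,.269])>.02 else P
R=s["orientation"];t=np.array([P[0],P[1],0.053])
print(R.T@(t-s["tcp_pos"]))
E
```

```text
wrist jar_center 0.62 [0.4252 0.2688 0.0373]
[0.42703231 0.26809764 0.074     ]
[0.07683912 0.00694723 0.21789118]
```

>>> jog_arm:
  increments: "0.03 0.002 0.03 -0.06; 0.06 0.004 0.06 -0.135; 0.077 0.005 0.1 -0.135; 0.077 0.005 0.13 -0.135; 0.077 0.005 0.16 -0.135; 0.077 0.005 0.185 -0.135; 0.077 0.005 0.205 -0.135; 0.077 0.005 0.218 -0.135; 0.077 0.005 0.218 -0.135; 0.077 0.005 0.218 -0.135"
  claw: 0.08

```text
time: 5.45
tcp_pos: [0.4271, 0.2713, 0.0534]
orientation: [[0.955, 0.297, 0.001], [0.297, -0.955, 0.0], [0.001, -0.0, -1.0]]
contact_force: [0.8, 0.4, 0.6]
opening: 0.86
grasp_force: 0.0
```

>>> jog_arm:
  increments: "0 0 0 0; 0 0 0 0; 0 0 0 0; 0 0 0 0; 0 0 0 0; 0 0 0 0; 0 0 -0.005 0; 0 0 -0.02 0; 0 0 -0.05 0; 0 0 -0.08 0"
  claw: 0.02
  force: 12

```text
time: 6.7
tcp_pos: [0.4263, 0.2712, 0.1342]
orientation: [[0.955, 0.297, -0.0], [0.297, -0.955, 0.0], [0.0, -0.0, -1.0]]
contact_force: [1.0, 0.6, -0.1]
opening: 0.495
grasp_force: 12.0
```

```bash
python3 - <<'E'
from h import *
s=get_state();print(s["time"],s["tcp_pos"],s["orientation"],s["opening"]*93,s["grasp_force"])
p,T=look("wrist",["jar_center"],"w3.png")
look("scene",["jar_center"]);look("top",["jar_center"])
E
```

```text
6.7 [0.42629126 0.27123293 0.13419788] [[ 9.54803225e-01  2.97238627e-01 -1.41570304e-05]
 [ 2.97238622e-01 -9.54803199e-01  2.28809524e-04]
 [ 5.44938508e-05 -2.22676087e-04 -9.99999974e-01]] 46.009176053527476 11.999886184930801
wrist jar_center 0.77 [0.4265 0.2717 0.122 ]
scene jar_center 0.85 [0.4325 0.2743 0.1238]
```

View pics/w3.png

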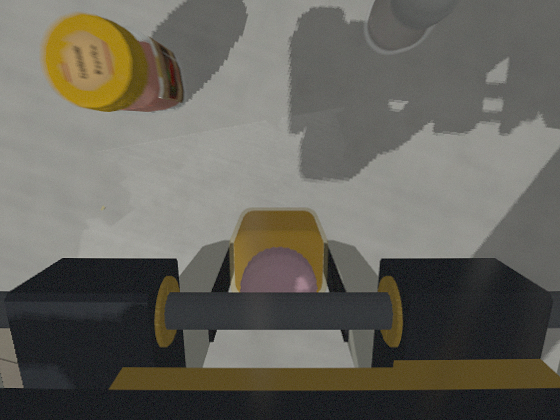

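The jar is held squarely (opening 46.0 mm, 12 N), with both bystanders well clear. Carrying it over to the chamber.

>>> jog_arm:
  increments: "0 0.01 -0.05 0; -0.003 0.04 -0.1 0.03; -0.008 0.09 -0.11 0.07; -0.013 0.145 -0.11 0.11; -0.018 0.2 -0.11 0.134; -0.023 0.255 -0.11 0.134; -0.027 0.305 -0.11 0.134; -0.03 0.35 -0.11 0.134; -0.032 0.373 -0.11 0.134; -0.032 0.373 -0.11 0.134"

```text
time: 8.25
tcp_pos: [0.5064, -0.0959, 0.241]
orientation: [[0.986, 0.164, -0.003], [0.164, -0.986, 0.001], [-0.003, -0.002, -1.0]]
contact_force: [-0.7, 0.5, -0.0]
opening: 0.493
grasp_force: 12.0
```

```bash
python3 - <<'E'
from h import *
s=get_state();print(s["time"],s["tcp_pos"],s["orientation"][:,0],s["opening"]*93,s["grasp_force"])
p,T=look("wrist",["chamber","hatch","outer_grip","inner_grip","jar_center"],"w4.png")
E
```

```text
8.25 [ 0.50636393 -0.09588949  0.24100385] [ 0.98642952  0.1641656  -0.00253963] 45.81224971553467 11.999729722738266
wrist chamber 0.59 [ 0.5082 -0.0993  0.0071]
wrist hatch 0.92 [ 0.5074 -0.095   0.0023]
wrist hatch 0.68 [ 0.5335 -0.2435  0.1295]
wrist outer_grip 0.61 [ 0.5331 -0.2454  0.1275]
wrist inner_grip 0.79 [ 0.6348 -0.0745  0.1264]
wrist inner_grip 0.28 [ 0.5318 -0.2404  0.1295]
wrist jar_center 0.76 [ 0.5091 -0.0965  0.2279]
wrist jar_center 0.36 [ 0.6321 -0.0729  0.1278]
```

View pics/w4.png

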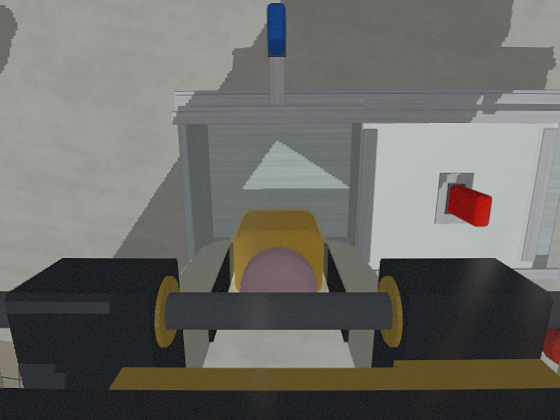

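The jar hangs centred over the open mouth (the blue grip at column 277 lines up with the jar at 279). Lowering it.

>>> jog_arm:
  increments: "0 0 0.01 0; 0 0 0.04 0; 0 0 0.07 0; 0 0 0.1 0; 0 0 0.125 0; 0 0 0.145 0; 0 0 0.16 0; 0 0 0.168 0; 0 0 0.174 0; 0 0 0.176 0"

```text
time: 9.8
tcp_pos: [0.5069, -0.0946, 0.0667]
orientation: [[0.986, 0.167, 0.0], [0.167, -0.986, -0.0], [0.0, 0.0, -1.0]]
contact_force: [-0.4, -0.1, -1.6]
opening: 0.492
grasp_force: 12.0
```

>>> jog_arm:
  increments: "0 0 0.0015 0; 0 0 0.003 0; 0 0 0.0045 0; 0 0 0.0055 0; 0 0 0.0062 0; 0 0 0.0068 0; 0 0 0.007 0; 0 0 0.007 0; 0 0 0.007 0; 0 0 0.007 0"

```text
time: 11.05
tcp_pos: [0.5068, -0.0945, 0.0597]
orientation: [[0.986, 0.167, 0.0], [0.167, -0.986, -0.0], [0.0, 0.0, -1.0]]
contact_force: [0.4, -0.4, -0.8]
opening: 0.493
grasp_force: 12.0
```

>>> jog_arm:
  increments: "0 0 0.0003 0; 0 0 0.0006 0; 0 0 0.0009 0; 0 0 0.0012 0; 0 0 0.0012 0; 0 0 0.0012 0; 0 0 0.0012 0; 0 0 0.0012 0; 0 0 0.0012 0; 0 0 0.0012 0"

```text
time: 12.3
tcp_pos: [0.5067, -0.0945, 0.0589]
orientation: [[0.986, 0.167, 0.0], [0.167, -0.986, -0.0], [0.0, 0.0, -1.0]]
contact_force: [-1.5, 0.8, 5.8]
opening: 0.491
grasp_force: 12.0
```

The jar is on the floor (5.8 N contact). Releasing it and rising.

>>> jog_arm:
  increments: "0 0 -0.0005 0; 0 0 -0.0005 0; 0 0 -0.0005 0; 0 0 -0.0005 0; 0 0 -0.003 0; 0 0 -0.015 0; 0 0 -0.045 0; 0 0 -0.08 0; 0 0 -0.12 0; 0 0 -0.15 0"
  claw: 0.066

```text
time: 13.55
tcp_pos: [0.5071, -0.0947, 0.2113]
orientation: [[0.986, 0.167, 0.002], [0.167, -0.986, -0.001], [0.002, 0.001, -1.0]]
contact_force: [0.6, 0.0, -0.3]
opening: 0.71
grasp_force: 0.0
```

```bash
python3 - <<'E'
from h import *
s=get_state();print(s["time"],s["tcp_pos"],s["orientation"][:,0],s["opening"]*93,s["grasp_force"])
p,T=look("wrist",["outer_grip","inner_grip","jar_center"],"w5.png")
p,T2=look("top",["outer_grip","inner_grip","jar_center"],"t5.png")
E
```

```text
13.55 [ 0.50713706 -0.09466973  0.21127182] [0.9859435  0.16706361 0.00227143] 66.04507332064519 0.0
wrist outer_grip 0.76 [ 0.5308 -0.2445  0.1283]
wrist inner_grip 0.6 [ 0.6293 -0.0759  0.1268]
wrist jar_center 0.62 [ 0.5099 -0.0951  0.0448]
top inner_grip 0.74 [ 0.631  -0.0738  0.1237]
```

View pics/w5.png

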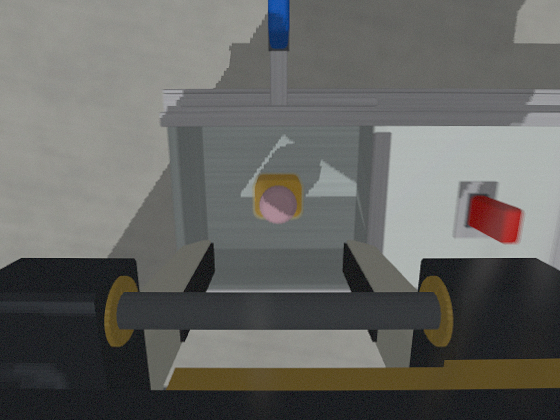

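The jar stands upright and centred at (278,203). Next I pinch the red grip.

>>> jog_arm:
  increments: "0 0.03 0 0; 0 0.08 0 0; 0 0.125 0 0; -0.001 0.151 0 0; -0.001 0.151 0.01 0; -0.001 0.151 0.035 0; -0.001 0.151 0.06 0; -0.001 0.151 0.074 0; -0.001 0.151 0.075 0; -0.001 0.151 0.075 0"

```text
time: 15.2
tcp_pos: [0.5314, -0.2434, 0.1341]
orientation: [[0.986, 0.167, 0.001], [0.167, -0.986, -0.0], [0.001, 0.001, -1.0]]
contact_force: [0.4, 0.3, 1.0]
opening: 0.706
grasp_force: 0.0
```

>>> jog_arm:
  increments: "0 0 0 0; 0 0 0 0; 0 0 0 0; 0 0 0 0; 0 0 0 0; 0 0 0 0; 0 0 0 0; 0 -0.005 0 0; 0 -0.015 0 0; 0 -0.03 0 0"
  claw: 0
  force: 15

```text
time: 16.45
tcp_pos: [0.5257, -0.2135, 0.1334]
orientation: [[0.986, 0.167, -0.0], [0.167, -0.986, -0.0], [-0.0, 0.0, -1.0]]
contact_force: [-0.5, -2.1, -0.9]
opening: 0.127
grasp_force: 15.0
```

>>> jog_arm:
  increments: "0 -0.015 0 0; 0 -0.03 0 0; 0 -0.045 0 0; 0 -0.06 0 0; 0 -0.075 0 0; 0 -0.09 0 0; 0 -0.102 0 0; 0 -0.111 0 0; 0 -0.116 0 0; 0 -0.118 0 0"

```text
time: 17.7
tcp_pos: [0.5056, -0.097, 0.1334]
orientation: [[0.986, 0.167, -0.001], [0.167, -0.986, 0.0], [-0.001, -0.0, -1.0]]
contact_force: [-4.6, -2.5, 1.7]
opening: 0.129
grasp_force: 15.0
```

>>> jog_arm:
  increments: "0 -0.001 0 0; 0 -0.002 0 0; 0 -0.003 0 0; 0 -0.004 0 0; 0 -0.005 0 0; 0 -0.005 0 0; 0 -0.005 0 0; 0 -0.005 0 0; 0 -0.005 0 0; 0 -0.005 0 0"

```text
time: 18.95
tcp_pos: [0.5054, -0.0955, 0.1334]
orientation: [[0.986, 0.167, -0.0], [0.167, -0.986, -0.005], [-0.001, 0.004, -1.0]]
contact_force: [-4.6, -13.7, -3.1]
opening: 0.129
grasp_force: 15.0
```

The door met its end stop (13.7 N) where expected. Unload, release and rise, then check it.

>>> jog_arm:
  increments: "0 0.0025 0 0; 0 0.0025 0 0; 0 0.0025 0 0; 0 0.0025 0 0; 0 0.0025 0 0; 0 0.0025 -0.01 0; 0 0.0025 -0.03 0; 0 0.0025 -0.06 0; 0 0.0025 -0.075 0; 0 0.0025 -0.075 0"
  claw: 0.05

```text
time: 20.2
tcp_pos: [0.5065, -0.0955, 0.2097]
orientation: [[0.986, 0.167, 0.003], [0.167, -0.986, -0.001], [0.002, 0.002, -1.0]]
contact_force: [-0.0, -0.3, 0.8]
opening: 0.539
grasp_force: 0.0
```

```bash
python3 - <<'E'
from h import *
s=get_state();print(s["time"],s["tcp_pos"],s["orientation"][:,0],s["opening"]*93,s["grasp_force"])
p,T=look("wrist",["outer_grip","inner_grip","jar_center"],"w6.png")
R=s["orientation"]
for q in ([.6305,-.0745,.135],[.5305,-.2435,.135]):print(R.T@(np.array(q)-s["tcp_pos"]))
look("top",["outer_grip","inner_grip"]);look("scene",["outer_grip","inner_grip"])
E
```

```text
20.2 [ 0.50650815 -0.09546461  0.20970878] [0.98595185 0.16701218 0.00242676] 50.12162847683473 0.0
wrist outer_grip 0.82 [ 0.5064 -0.0994  0.1268]
wrist inner_grip 0.73 [ 0.6305 -0.078   0.1293]
[ 1.25570038e-01 -7.95021874e-05  7.50137011e-02]
[-0.00125021  0.14984588  0.07494089]
top inner_grip 0.83 [ 0.6315 -0.0711  0.1222]
scene outer_grip 0.72 [ 0.5066 -0.0909  0.1228]
scene inner_grip 0.82 [ 0.633  -0.0743  0.1268]
```

View pics/w6.png

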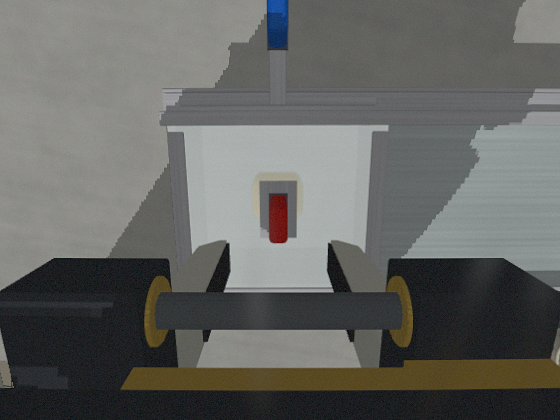

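The top door is shut: the red grip (278,218) is in line with the blue one (278,25), and the end strips sit over the chamber's edges. On to the blue grip.

>>> jog_arm:
  increments: "0.02 0 0 0; 0.06 0 0 0; 0.1 0 0 0; 0.1255 0 0 0; 0.1255 0 0.01 0; 0.1255 0 0.035 0; 0.1255 0 0.06 0; 0.1255 0 0.074 0; 0.1255 0 0.075 0; 0.1255 0 0.075 0"

```text
time: 21.95
tcp_pos: [0.6298, -0.0745, 0.1343]
orientation: [[0.986, 0.167, 0.001], [0.167, -0.986, -0.0], [0.001, 0.001, -1.0]]
contact_force: [-0.6, -0.6, 0.2]
opening: 0.541
grasp_force: 0.0
```

>>> jog_arm:
  increments: "0 0 0 0; 0 0 0 0; 0 0 0 0; 0 0 0 0; 0 0 0 0; 0 0 0 0; 0 0.002 0 0; 0 0.008 0 0; 0 0.018 0 0; 0 0.03 0 0"
  claw: 0
  force: 15

```text
time: 23.2
tcp_pos: [0.6348, -0.1045, 0.1335]
orientation: [[0.986, 0.167, 0.0], [0.167, -0.986, 0.0], [0.0, -0.0, -1.0]]
contact_force: [-0.4, 2.4, 1.5]
opening: 0.126
grasp_force: 15.0
```

>>> jog_arm:
  increments: "0 0.015 0 0; 0 0.03 0 0; 0 0.045 0 0; 0 0.06 0 0; 0 0.075 0 0; 0 0.09 0 0; 0 0.102 0 0; 0 0.111 0 0; 0 0.116 0 0; 0 0.117 0 0"

```text
time: 24.45
tcp_pos: [0.6548, -0.22, 0.1336]
orientation: [[0.986, 0.167, 0.001], [0.167, -0.986, -0.0], [0.001, 0.001, -1.0]]
contact_force: [4.7, 2.9, 1.3]
opening: 0.132
grasp_force: 15.0
```

>>> jog_arm:
  increments: "0 0.001 0 0; 0 0.002 0 0; 0 0.003 0 0; 0 0.004 0 0; 0 0.005 0 0; 0 0.006 0 0; 0 0.006 0 0; 0 0.006 0 0; 0 0.006 0 0; 0 0.006 0 0"

```text
time: 25.7
tcp_pos: [0.6551, -0.2221, 0.1335]
orientation: [[0.986, 0.168, -0.001], [0.168, -0.986, 0.004], [0.0, -0.005, -1.0]]
contact_force: [2.2, 11.5, 4.2]
opening: 0.129
grasp_force: 15.0
```

>>> jog_arm:
  increments: "0 -0.003 0 0; 0 -0.003 0 0; 0 -0.003 0 0; 0 -0.003 0 0; 0 -0.003 0 0; 0 -0.003 -0.01 0; 0 -0.003 -0.03 0; 0 -0.003 -0.07 0; -0.03 -0.003 -0.11 0; -0.06 -0.003 -0.14 0"
  claw: 0.05

```text
time: 26.95
tcp_pos: [0.5953, -0.2324, 0.2762]
orientation: [[0.986, 0.168, 0.002], [0.168, -0.986, -0.002], [0.002, 0.002, -1.0]]
contact_force: [-0.4, -0.4, 1.1]
opening: 0.541
grasp_force: 0.0
```

>>> jog_arm:
  increments: "-0.04 0.02 0 0; -0.09 0.05 0 0; -0.14 0.08 0 0; -0.19 0.11 0 0; -0.23 0.13 0 0; -0.25 0.14 0 0; -0.25 0.14 0 0; -0.25 0.14 0 0; -0.25 0.14 0 0; -0.25 0.14 0 0"

```text
time: 28.2
tcp_pos: [0.3731, -0.4113, 0.2735]
orientation: [[0.986, 0.168, 0.0], [0.168, -0.986, 0.0], [0.0, -0.0, -1.0]]
contact_force: [-0.1, 0.1, 0.8]
opening: 0.536
grasp_force: 0.0
```

```bash
python3 - <<'E'
from h import *
s=get_state();print(s["time"],s["tcp_pos"],s["contact_force"])
th=["outer_grip","inner_grip","jar_center","salt_center","spice_center"]
a,_=look("top",th);b,_=look("scene",th)
cv2.imwrite("pics/f.png",np.hstack([cv2.resize(a["color"][120:320,80:540],(400,174)),b["color"][90:264,180:480]]).repeat(1,0) if 0 else cv2.resize(np.vstack([a["color"][120:320,100:530],b["color"][100:300,130:560]]),None,fx=1.4,fy=1.4))
E
```

```text
28.2 [ 0.37311121 -0.41128602  0.27349353] [-0.13458424  0.12573848  0.82633182]
top outer_grip 0.55 [ 0.5014 -0.0935  0.1248]
top inner_grip 0.7 [ 0.658  -0.2191  0.121 ]
top salt_center 0.68 [0.5746 0.2391 0.0455]
top spice_center 0.91 [0.4894 0.3909 0.0474]
scene outer_grip 0.88 [ 0.5067 -0.09    0.1231]
scene inner_grip 0.54 [ 0.6586 -0.2182  0.1273]
scene jar_center 0.28 [ 0.6581 -0.2224  0.1261]
scene salt_center 0.73 [0.5791 0.236  0.0482]
scene spice_center 0.85 [0.4903 0.3849 0.0516]
```

View pics/f.png

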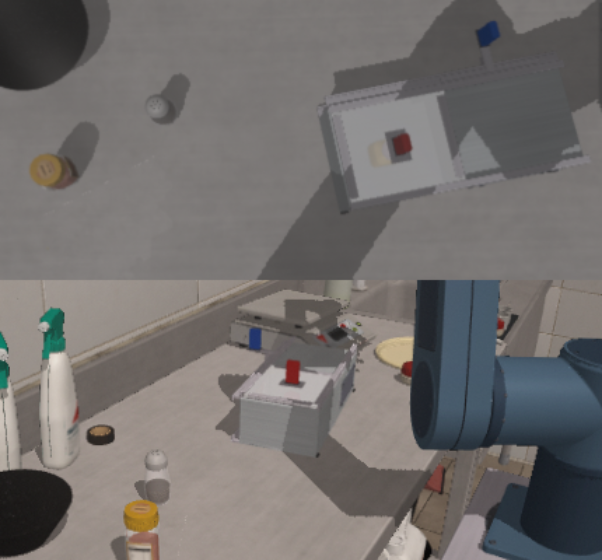

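The top door is shut over the jar (red grip at (402,145) in the composite). The blue grip has moved fully right, to (488,34), and the bystanders haven't moved.

```bash
python3 -c "from station import *; print(hand_in())"
```

```text
the job is handed in; nothing more can be done
None
```

The jar stands upright in the chamber with the top door shut and then the rear door fully open, the salt and spice jars unmoved, and the job was handed in at about 28 s.

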